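Shut the gas and stop the exhaust after cooking

TASK

Cooking is over: push the steel lever of the gas changeover cock round from the copper inlet pipe until it lines up over the blank plug on the robot's side (gas off), without swinging it on through towards the opposite inlet. Then push the exhaust's toggle all the way over, away from its robot side, to switch the fan off. Only push the lever and the toggle, and leave the jar, cup, vial rack and tin standing where they are.

Things in the scene. Friction and masses are not known exactly. Their poses are not given: they have to be found in the camera images.
- gas_cock: Brass gas cock fixed on the counter on a 70 mm square plate; origin at counter height on the lever's vertical axis. Stands left or right, turned up to 0.5 rad. At 38 mm height: blank plug (30 mm head, no pipe) along its own -x, 52 mm long, roughly towards the robot; copper pipes along +y, -y (inlets), +x (outlet) bending down 62 mm out. All under 53 mm high beyond 20 mm from the axis.
- gas_lever (a joint): Angle of the cock's steel lever: 0 = over the blank plug (off); +1.57 = over the inlet on the cock's own +y side, near which it starts (0.9 to 1.5); -1.57 = over the -y inlet. It grows clockwise seen from above. Ends at +-1.6; no stop or click at 0. Turning takes 0.15 Nm (about 2 N near the tip); it stays where it is left.
- gas_lever_tip (a point): Centre of the rounded end (18 mm across) of the lever, 86 mm from the turning axis, 87 mm above the counter, half-way up its thickness. The lever is a straight bar 14 mm wide and 14 mm high (80 to 94 mm above the counter) reaching 95 mm from the axis; under it, beyond 70 mm from the axis, is free space. Round hub on the axis, 26 mm across, top at 100 mm.
- exhaust_switch: White plastic switch box fixed to the counter, 85 x 70 x 34 mm (its own x, y, z), origin under its centre. Its -x side is roughly towards the robot, turned by up to 0.35 rad. The cock and the switch stand on opposite sides of the robot's midline.
- exhaust_toggle (a joint): Angle of the toggle: 0 = on, leaning 0.5 rad from upright to the box's own -x side (the robot's side); 1.0 = off, leaning 0.5 rad to +x, against its stop. Starts at 0 to 0.12. It takes 0.08 Nm (about 2 N near the tip), has no snap, and stays where it is left.
- toggle_tip (a point): Centre of the 18 mm ball at the end of the white plastic toggle (12 mm thick rod), 50 mm from its pivot; the pivot lies over the middle of the box at its top, 34 mm above the counter, and turns about the box's y axis. At 0 the ball's centre is 24 mm to the -x side and 78 mm above the counter; upright it is 84 mm up.
- jar: White ceramic jar with lid, standing loose, 84 mm diameter, about 115 mm high; origin under its centre. Leave alone.
- steel_cup: Open steel cup standing loose, 68 mm across the rim, 80 mm high; origin under its centre. Leave alone.
- vial_rack: Small wooden rack with four capped glass vials, loose, 40 x 110 mm, 78 mm high; origin under its centre. Leave alone.
- tin: Aluminium tin standing loose, 70 mm diameter, 75 mm high; origin under its centre. Leave alone.

How it is judged:
By the outcome, as a careful person would: the job done as asked, in the order asked, and still so for the second after the job is handed in, with the robot touching nothing.
It also fails if it takes over 51 s, if anything falls off the work surface, if the arm or the gripper's body presses on something with over 40 N, if the wrist force passes 120 N, or if a joint passes its speed limit or range.

ROBOT

A 7-joint arm with a two-finger parallel gripper is mounted at the origin on the work surface. World frame = base frame: x ahead of the robot, y to its left, z up, the work surface at z = 0. Lengths are in m, angles in rad, forces in N, time in s.
With the tool pointing down it reaches from about 0.35 to 0.9 m from the base axis. Payload 8.1 kg.
Tool frame: the origin (TCP) lies on the centre line of the jaws, within the pads' length; the fingertips stand 17 mm ahead of it and the grasp point (between the pads) lies 2 mm behind it; z points along the fingers, y is the direction in which the jaws open and shut (so a half turn about z gives the same grasp; the last joint's range is limited). The gripper opens to 92 mm and grips with 3 to 60 N. Pads are 19 mm wide; open, the fingers measure 130 mm over their backs; the gripper's body (75 mm by 190 mm) begins 47 mm behind the grasp point.
Start: joints at [-1.259, 0.434, 0.025, 1.573, -0.012, 1.134, -0.075], TCP at [0.252, 0.572, 0.244] pointing down, gripper open.
Joint ranges: [-2.62, 2.62], [-0.44, 2.09], [-1.27, 1.32], [0.08, 2.57], [-1.32, 4.46], [0.12, 2], [-2.74, 2.74]. Speed limits (rad/s): [2.22, 2.22, 3.01, 3.01, 3.14, 3.14, 3.14].

INTERFACE

Orientations are given as a rotation vector (axis times angle).
In Python, from cell import arm gives the robot as it stands.
- The arm moves only by the shell command python3 -m creep 'ROWS' [FORCE]. ROWS is JSON, a list that holds one entry, the list of rows, each a list of 7 numbers: the shift along the world's x, y, z in cm, then the turn, a rotation vector about the world's x, y, z in degrees, then the opening, from -1 (shut) to 1 (fully open), so that 0 is half open. In form: [[[tx, ty, tz, ax, ay, az, jaw], ...]]. A call has 1 to 5 rows; each row is the pose to reach, as a shift and turn from the pose commanded when the call began; what a row does not reach only later rows make up. A row lasts 1/10 s, in which the tool goes at most 50 mm and 8.59 degrees, less where a joint would pass 70% of its speed; a pose out of reach is approached as far as the arm can. A call with a gripper value outside its range is refused whole. The fingers move at their own pace and stop on an object; FORCE is the grip in N (left out, the last holds). Time passes only in rows, so rows that repeat a pose let the fingers close. It gives the time, the measured TCP pose, the force and the opening at its end, in the units of the state.
- arm.observe(): the state, without advancing time (a new reading comes with each control period).
- arm.get_image(name): name is "scene" or "top"; returns the picture (480x640x3 uint8, red, green, blue); there is no depth.
- arm.camera_model(name): a dict with "vfov" (degrees; the focal length in pixels is half the picture's height over the tangent of half this angle, whatever the lens; pixels are square), "cx", "cy" (the principal point, pixels), "k1" (the pictures are not rectified: a ray, as slopes to the right and down, at radius r is drawn at 1 + k1 r^2 times it, then the intrinsics apply), "cam_to_world" (4x4, takes a point from camera to world coordinates). Camera axes: x right, y down, z forward; pixel columns grow to the right and rows downward; lengths in m; the calibration is good to about 2 mm. A picture is of the moment at which its call begins. camera_model takes no time and is no camera call.
- arm.sign_off(): hands the job in, once; it reports no verdict.
The state is a dict: "clock": time; "joints": joint angles; "dq": joint speeds; "joint_efforts": joint torques, N m; "position": TCP position; "ee_rot": TCP orientation; "force": force on the tool from outside, world axes, zero at the start; "ft_torque": the same for the moment, N m; "width": opening from 0.0 (shut) to 1.0 (fully open).
Only numpy, scipy, OpenCV 4.12 (cv2) and the standard library are available. Lean on these libraries where they do the work, as an engineer would, in place of code of your own. Each camera call takes 0.05 s, during which the arm holds its last target.

## Working session

There is one attempt and no reset: what is moved stays moved. The work goes in short steps, Python scripts to look and compute and a shell command to move; the robot and the scene stay as the last step left them, time stands still between calls to the robot, and variables do not carry over. Pictures are saved under pics/ and viewed, and the job is handed in when it is done.

```bash
mkdir -p pics; ls
python3 - <<'E'
from cell import arm
import cv2,numpy as np
np.set_printoptions(precision=4,suppress=True)
print(arm.observe())
for n in("scene","top"):
    im=arm.get_image(n); cv2.imwrite(f"pics/{n}0.png",im[:,:,::-1]); print(n,arm.camera_model(n))
E
```

```text
pics
{'clock': 0.0, 'joints': array([-1.2586,  0.4352,  0.025 ,  1.5741, -0.0116,  1.134 , -0.0751]), 'dq': array([-0.0008,  0.0007,  0.0001,  0.0013, -0.0004, -0.0015,  0.0016]), 'joint_efforts': array([  0.0002, -66.7845,   0.9849, -31.4482,  -0.0606,   0.0427,
         0.0002]), 'position': array([0.2518, 0.5715, 0.243 ]), 'ee_rot': array([-0.6471, -3.0741,  0.0025]), 'force': array([ 0.4521,  0.2559, -0.2397]), 'ft_torque': array([ 0.0492,  0.0024, -0.0256]), 'width': 1.0012215811485106}
scene {'vfov': 47.07388788864815, 'cx': 326.2955506160668, 'cy': 232.80417101611374, 'k1': -0.16929031576866868, 'cam_to_world': array([[-0.8171,  0.4165, -0.3987,  0.9803],
       [ 0.5765,  0.5864, -0.569 ,  0.5495],
       [-0.0032, -0.6948, -0.7192,  0.8005],
       [ 0.    ,  0.    ,  0.    ,  1.    ]])}
top {'vfov': 46.10720240259091, 'cx': 327.84114558968975, 'cy': 244.03804181287444, 'k1': -0.03254739554483038, 'cam_to_world': array([[-0.0203, -0.994 ,  0.1077,  0.4908],
       [-0.9997,  0.0217,  0.0126, -0.0138],
       [-0.0148, -0.1074, -0.9941,  1.14  ],
       [ 0.    ,  0.    ,  0.    ,  1.    ]])}
```

View pics/scene0.png

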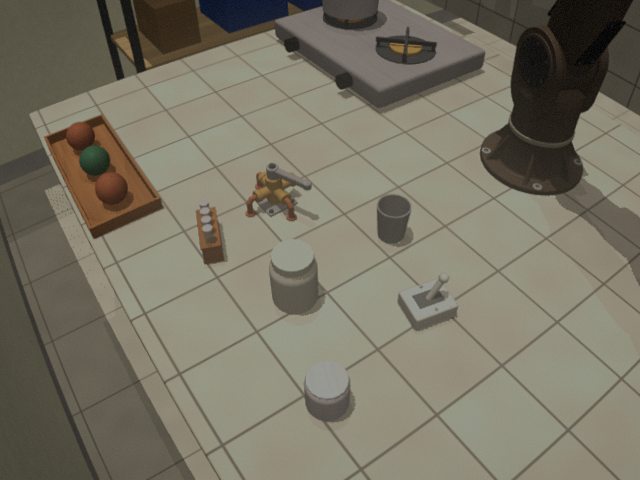

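View pics/top0.png

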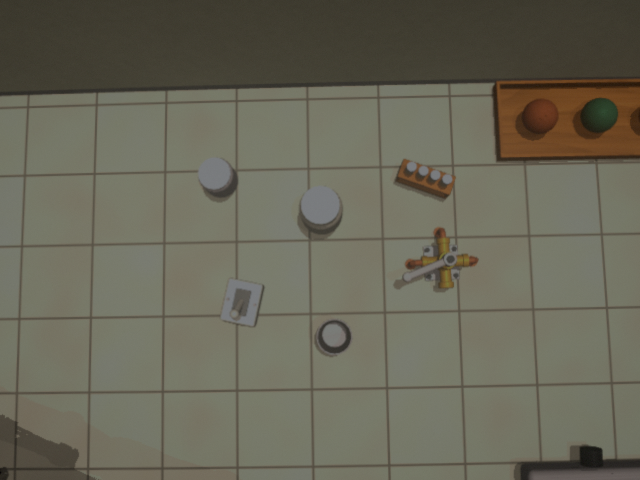

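The scene shows the cock with hub at about (272,168) and lever tip at (306,184), and the switch ball at (443,279). In the top view the hub is at (450,260), the lever tip at (408,277), the switch at (242,302) and its ball at (236,314). I'll zoom in for accurate pixels.

Run:
```python
import cv2,numpy as np
def crop(n,x,y,w,h,s,o):
    im=cv2.imread(n)[y:y+h,x:x+w]; im=np.clip(im.astype(float)*1.5,0,255).astype(np.uint8)
    return cv2.resize(im,(w*s,h*s),interpolation=cv2.INTER_CUBIC)
a=crop("pics/top0.png",390,220,100,75,4,0);b=crop("pics/top0.png",200,265,100,75,4,0)
c=crop("pics/scene0.png",235,150,100,75,4,0);d=crop("pics/scene0.png",380,260,100,75,4,0)
cv2.imwrite("pics/z0.png",np.vstack([np.hstack([a,b]),np.hstack([c,d])]))
```

```text
(no output)
```

View pics/z0.png

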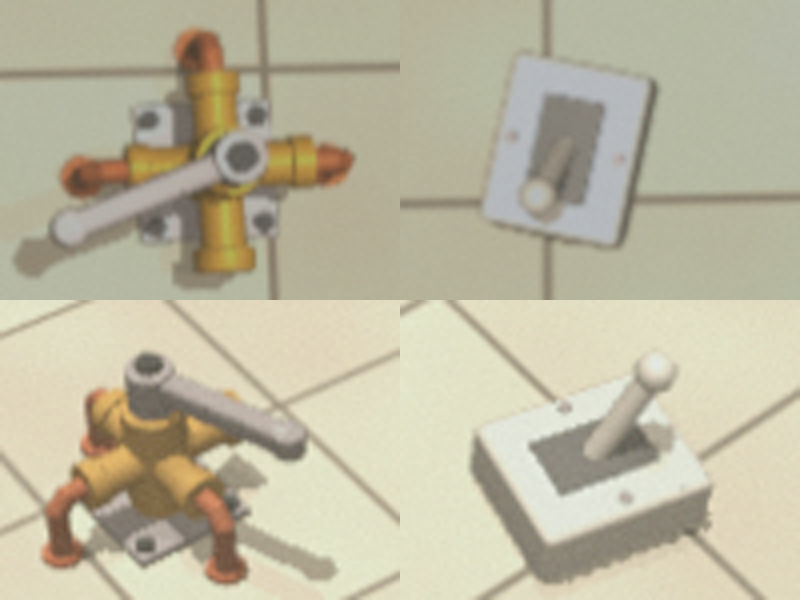

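```bash
cat > h.py <<'E'
import numpy as np
from cell import arm
np.set_printoptions(precision=4,suppress=True)
def ray(n,u,v):
    m=arm.camera_model(n); f=240/np.tan(np.radians(m["vfov"]/2))
    d=np.array([(u-m["cx"])/f,(v-m["cy"])/f]); s=d.copy()
    for _ in range(30): s=d/(1+m["k1"]*(s@s))
    T=np.array(m["cam_to_world"]); return T[:3,3],T[:3,:3]@np.array([s[0],s[1],1])
def atz(n,u,v,z):
    o,d=ray(n,u,v); return o+d*(z-o[2])/d[2]
def tri(a,b):
    A=np.zeros((3,3));B=np.zeros(3)
    for n,p in(("top",a),("scene",b)):
        o,d=ray(n,*p); d=d/np.linalg.norm(d); P=np.eye(3)-np.outer(d,d); A+=P;B+=P@o
    return np.linalg.solve(A,B)
E
python3 - <<'E'
from h import *
t=lambda x,y,ox,oy:(x/4+ox,y/4+oy)
T=lambda x,y,z:atz("top",x/4+390,y/4+220,z)
S=lambda x,y,z:atz("scene",x/4+235,(y-300)/4+150,z)
h=T(242,157,.1);hs=S(150,363,.1); print("hub",h,hs)
p=T(70,229,.094);ps=S(291,437,.09);print("tip",p,ps, np.linalg.norm((p-h)[:2]),np.linalg.norm((ps-hs)[:2]))
print("plug",T(224,250,.053),"outlet",T(198,40,.04),"+y",T(75,173,.04),"-y",T(348,162,.04))
w=lambda d:np.degrees(np.arctan2(d[1],d[0]))
print("ang plug-outlet",w(T(198,48,.045)-T(225,248,.053)),"inlets",w(T(75,173,.04)-T(345,162,.04)),"lever",w(p-h),w(ps-hs))
pc=[T(140,103,.004),T(282,105,.004),T(279,237,.004),T(139,242,.004)];print("plate",np.array(pc),np.mean(pc,0))
B=[atz("top",(x-400)/4+200,y/4+265,.034) for x,y in((518,52),(656,80),(619,246),(483,216))]
print(np.array(B),np.mean(B,0),[w(B[1]-B[2]),w(B[0]-B[3]),w(B[3]-B[2]),w(B[0]-B[1])])
print("ball",atz("top",235,314,.078),atz("scene",444.25,277.5,.078),tri((235,314),(444.25,277.5)))
for n,u,v,z in(("cup",335,336,.08),("jar",321,204,.115),("tin",216,175,.075),("rack",427,178,.07)):print(n,atz("top",u,v,z))
E
```

```text
hub [ 0.5702 -0.2266  0.1   ] [ 0.5721 -0.2208  0.1   ]
tip [ 0.539  -0.1468  0.094 ] [ 0.5398 -0.142   0.09  ] 0.08565275940621533 0.0852036955508076
plug [ 0.5292 -0.2256  0.053 ] outlet [ 0.6329 -0.2198  0.04  ] +y [ 0.5688 -0.1571  0.04  ] -y [ 0.5713 -0.2905  0.04  ]
ang plug-outlet 4.3599593540533315 inlets 91.08713089599458 lever 111.37135134608721 112.31447901761574
plate [[ 0.6061 -0.1959  0.004 ]
 [ 0.6035 -0.2676  0.004 ]
 [ 0.5369 -0.2631  0.004 ]
 [ 0.5359 -0.1927  0.004 ]] [ 0.5706 -0.2298  0.004 ]
[[0.5476 0.195  0.034 ]
 [0.5325 0.127  0.034 ]
 [0.4522 0.1458 0.034 ]
 [0.4679 0.2124 0.034 ]] [0.5001 0.1701 0.034 ] [np.float64(-13.155150302830645), np.float64(-12.294927505932952), np.float64(76.688184910718), np.float64(77.45472259437975)]
ball [0.4776 0.1765 0.078 ] [0.4771 0.1807 0.078 ] [0.4764 0.1782 0.0751]
cup [ 0.4334 -0.0102  0.08  ]
jar [0.6763 0.0102 0.115 ]
tin [0.7452 0.2133 0.075 ]
rack [ 0.7307 -0.1943  0.07  ]
```

```bash
cat >> h.py <<'E'
import cv2
def proj(n,P):
    m=arm.camera_model(n); f=240/np.tan(np.radians(m["vfov"]/2)); T=np.array(m["cam_to_world"])
    c=(np.atleast_2d(P)-T[:3,3])@T[:3,:3]; s=c[:,:2]/c[:,2:]; s=s*(1+m["k1"]*(s**2).sum(1,keepdims=True))
    return s*f+[m["cx"],m["cy"]]
def overlay(n,img,x,y,w,h,s,lines,dots=()):
    im=np.clip(img[y:y+h,x:x+w].astype(float)*1.5,0,255).astype(np.uint8)
    im=cv2.resize(im,(w*s,h*s),interpolation=cv2.INTER_CUBIC)
    q=lambda P:np.round((proj(n,P)-[x,y]+.5)*s).astype(int)
    for L,c in lines: cv2.polylines(im,[q(L).reshape(-1,1,2)],False,c,1,cv2.LINE_AA)
    return im
def cocklines(x,y,yaw,lev):
    R=np.array([[np.cos(yaw),-np.sin(yaw)],[np.sin(yaw),np.cos(yaw)]])
    W=lambda P:np.array([[*(R@p[:2]+[x,y]),p[2]] for p in np.array(P,float)])
    a=.035;L=[(W([[a,a,.004],[a,-a,.004],[-a,-a,.004],[-a,a,.004],[a,a,.004]]),(255,0,0))]
    L+=[(W([[-.052,-.015,.038],[-.052,.015,.038]]),(0,0,255)),(W([[-.052,0,.038],[.062,0,.038]]),(0,0,255)),(W([[0,-.062,.038],[0,.062,.038]]),(0,0,255))]
    th=np.linspace(0,6.3,40);L.append((W(np.c_[.013*np.cos(th),.013*np.sin(th),0*th+.1]),(0,255,0)))
    d=np.array([-np.cos(lev),np.sin(lev)]);n=np.array([-d[1],d[0]])
    L.append((W([[*(d*.015+n*.007),.094],[*(d*.086+n*.007),.094]]),(255,0,255)));L.append((W([[*(d*.015-n*.007),.094],[*(d*.086-n*.007),.094]]),(255,0,255)))
    L.append((W(np.c_[d[0]*.086+.009*np.cos(th),d[1]*.086+.009*np.sin(th),0*th+.094]),(255,0,255)))
    return L
E
python3 - <<'E'
from h import *
t=cv2.imread("pics/top0.png");s=cv2.imread("pics/scene0.png")
o=[]
for yaw in(.0,.05):
    L=cocklines(.5705,-.224,yaw,1.2+yaw)
    o.append(np.vstack([overlay("top",t,395,222,100,75,4,L),overlay("scene",s,235,150,100,75,4,L)]))
cv2.imwrite("pics/ov0.png",np.hstack(o))
E
```

```text
(no output)
```

View pics/ov0.png

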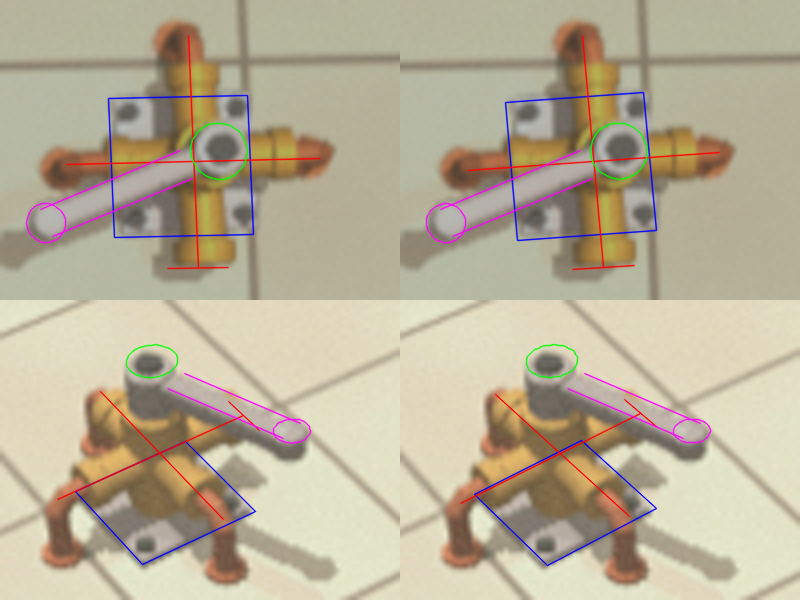

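The picture shows the model with the cock axis at about (0.571, -0.224), yaw about 0.02–0.03 and the lever 1.2 rad from the plug. I'll close the jaws and travel above the lever's far side, with tool y along the lever.

```bash
python3 -m creep '[[[10,-22,0,0,0,-43,-1],[10,-22,0,0,0,-43,-1],[10,-22,0,0,0,-43,-1],[10,-22,0,0,0,-43,-1],[10,-22,0,0,0,-43,-1]]]' 20
```

```text
clock: 0.6
position: [0.3527, 0.3491, 0.2436]
ee_rot: [1.738, 2.617, -0.001]
force: [0.8, 0.4, -1.0]
width: 0.611
```

```bash
python3 -m creep '[[[10.8,-22,0,0,0,-43,-1],[10.8,-22,0,0,0,-43,-1],[10.8,-22,0,0,0,-43,-1],[10.8,-22,0,0,0,-43,-1],[10.8,-22,0,0,0,-43,-1]]]' && python3 -m creep '[[[10.9,-27.2,0,0,0,-48.7,-1],[10.9,-27.2,0,0,0,-48.7,-1],[10.9,-27.2,0,0,0,-48.7,-1],[10.9,-27.2,0,0,0,-48.7,-1],[10.9,-27.2,0,0,0,-48.7,-1]]]'
```

```text
clock: 1.1
position: [0.4603, 0.1295, 0.2438]
ee_rot: [2.575, 1.799, 0.0]
force: [0.6, 1.0, -0.6]
width: 0.179
clock: 1.6
position: [0.5532, -0.1018, 0.2437]
ee_rot: [-3.055, -0.733, -0.0]
force: [1.5, 0.4, -0.0]
width: 0.003
```

```bash
python3 -m creep '[[[0,0,0,0,0,-6,-1],[0,0,0,0,0,-6,-1],[0,0,0,0,0,-6,-1]]]'
cat >> h.py <<'E'
from scipy.spatial.transform import Rotation
def st():
    o=arm.observe(); y=Rotation.from_rotvec(o["ee_rot"]).as_matrix(); print(o["clock"],o["position"],"yang",np.degrees(np.arctan2(y[1,1],y[0,1])),"z",y[:,2],"F",o["force"],o["width"]); return o
E
python3 -c "
from h import *
st()"
```

```text
clock: 1.9
position: [0.5526, -0.0989, 0.2432]
ee_rot: [-3.085, -0.588, 0.002]
force: [0.3, -0.2, 0.9]
width: 0.007
1.9 [ 0.5526 -0.0989  0.2432] yang -68.435122316089 z [-0.0012  0.0005 -1.    ] F [ 0.3059 -0.1986  0.8688] 0.006738160098058776
```

```bash
python3 -m creep '[[[1.6,-4.2,-4,0,0,0,-1],[1.6,-4.2,-8,0,0,0,-1],[1.6,-4.2,-11,0,0,0,-1],[1.6,-4.2,-11,0,0,0,-1]]]'
python3 - <<'E'
from h import *
st()
t=arm.get_image("top");s=arm.get_image("scene")
cv2.imwrite("pics/t1.png",t[:,:,::-1]);cv2.imwrite("pics/s1.png",s[:,:,::-1])
L=cocklines(.5715,-.2245,.025,1.22)
cv2.imwrite("pics/o1.png",np.hstack([overlay("top",t[:,:,::-1],385,200,100,100,4,L),overlay("scene",s[:,:,::-1],240,120,100,100,4,L)]))
E
```

```text
clock: 2.3
position: [0.5663, -0.1394, 0.13]
ee_rot: [-3.083, -0.587, 0.011]
force: [-1.1, 0.6, 0.7]
width: 0.004
2.3 [ 0.5663 -0.1394  0.13  ] yang -68.4277446709327 z [-0.0073  0.0021 -1.    ] F [-1.0533  0.6488  0.7433] 0.003627536340016043
```

View pics/o1.png

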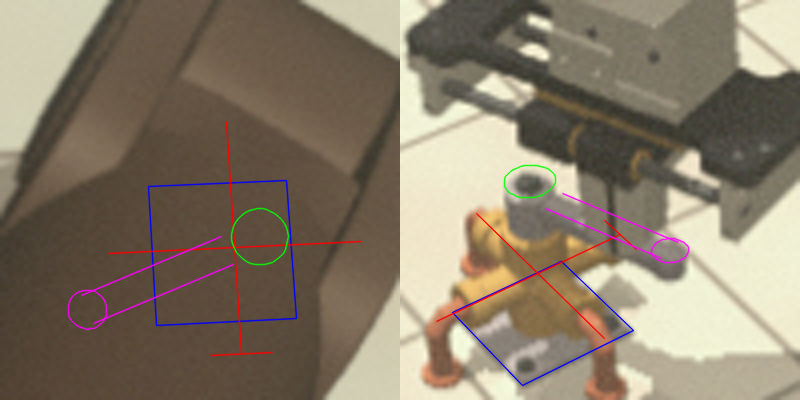

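Run:
```python
from h import *
s=cv2.imread("pics/s1.png")
o=arm.observe();p=o["position"];R=Rotation.from_rotvec(o["ee_rot"]).as_matrix()
c=[p+R@np.array([x,y,.017]) for x,y in((.0095,.019),(.0095,-.019),(-.0095,-.019),(-.0095,.019),(.0095,.019))]
a=overlay("scene",s,260,130,70,75,8,[]);a2=overlay("scene",s,260,130,70,75,8,[(np.array(c),(0,0,255))])
cv2.imwrite("pics/z1.png",cv2.resize(np.hstack([a,a2]),(800,429)))
```

```text
(no output)
```

View pics/z1.png

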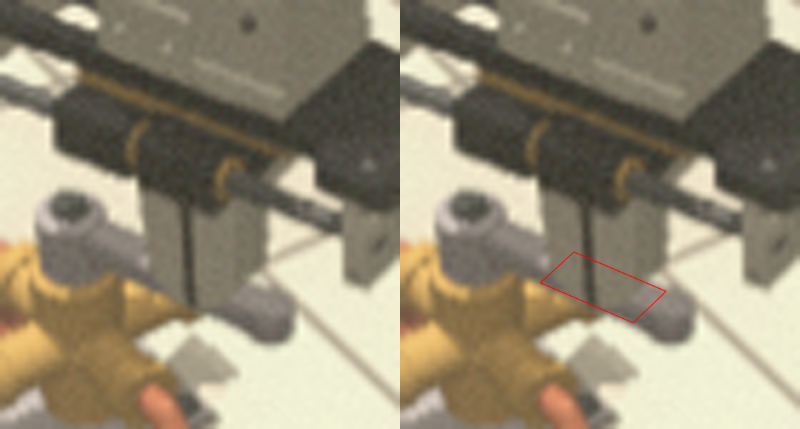

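The finger is in front of the lever with its gap to the camera side. Descending on the lever's far side.

```bash
python3 -m creep '[[[0.5,0,-1.5,0,0,0,-1],[0.5,0,-3,0,0,0,-1],[0.5,0,-4.4,0,0,0,-1],[0.5,0,-4.4,0,0,0,-1]]]'
python3 - <<'E'
from h import *
o=st()
h=np.array([.5715,-.2245]);p0=o["position"][:2]
for th in np.arange(111.5,186,10 if 0 else 8):
    a=np.radians(th);d=np.array([np.cos(a),np.sin(a)]);n=np.array([d[1],-d[0]])
    c=h+.08*d+.0185*n;print(th,c,(c-p0)*100,th-111.5)
s=arm.get_image("scene");cv2.imwrite("pics/z2.png",overlay("scene",s[:,:,::-1],250,120,90,90,6,[]))
E
```

```text
clock: 2.8
position: [0.5726, -0.1414, 0.0878]
ee_rot: [-3.086, -0.582, 0.005]
force: [-0.6, -0.2, -0.7]
width: 0.003
2.8 [ 0.5726 -0.1414  0.0878] yang -68.65378719836151 z [-0.0032  0.0006 -1.    ] F [-0.5923 -0.1827 -0.7188] 0.0031666696483527595
111.5 [ 0.5594 -0.1433] [-1.324 -0.193] 0.0
119.5 [ 0.5482 -0.1458] [-2.4425 -0.4406] 8.0
127.5 [ 0.5375 -0.1498] [-3.5156 -0.8414] 16.0
135.5 [ 0.5274 -0.1552] [-4.5226 -1.3876] 24.0
143.5 [ 0.5182 -0.162 ] [-5.4437 -2.0687] 32.0
151.5 [ 0.51   -0.1701] [-6.261  -2.8713] 40.0
159.5 [ 0.503  -0.1792] [-6.9587 -3.7799] 48.0
167.5 [ 0.4974 -0.1891] [-7.5232 -4.7767] 56.0
175.5 [ 0.4932 -0.1998] [-7.9434 -5.8424] 64.0
183.5 [ 0.4905 -0.2109] [-8.2113 -6.9562] 72.0
```

View pics/z2.png

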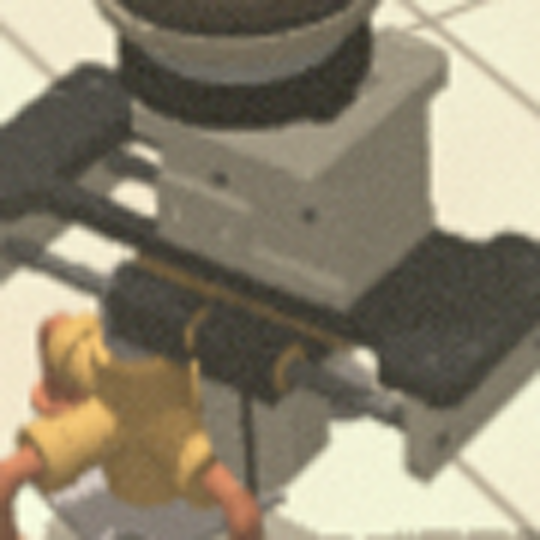

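```bash
python3 -m creep '[[[-0.7,-0.1,0,0,0,0,-1],[-1.3,-0.2,0,0,0,0,-1],[-1.9,-0.3,0,0,0,4,-1],[-2.4,-0.4,0,0,0,8,-1],[-2.4,-0.4,0,0,0,8,-1]]]'; python3 -c "
from h import *
st()"
```

```text
clock: 3.35
position: [0.5493, -0.1465, 0.0905]
ee_rot: [-3.039, -0.795, -0.001]
force: [-0.6, -0.5, -0.8]
width: 0.004
3.35 [ 0.5493 -0.1465  0.0905] yang -60.66971335667298 z [ 0.0009  0.0003 -1.    ] F [-0.5783 -0.4948 -0.8452] 0.00446403759777312
```

```bash
python3 -m creep '[[[-0.6,-0.2,-0.3,0,0,4,-1],[-1.2,-0.4,-0.5,0,0,8,-1],[-1.7,-0.6,-0.5,0,0,12,-1],[-2.2,-0.9,-0.5,0,0,16,-1]]]'
python3 - <<'E'
from h import *
st()
s=arm.get_image("scene");st();cv2.imwrite("pics/z3.png",overlay("scene",s[:,:,::-1],250,110,100,100,6,[]))
E
```

```text
clock: 3.75
position: [0.5282, -0.1548, 0.0851]
ee_rot: [2.898, 1.211, 0.002]
force: [2.1, 1.5, -0.9]
width: 0.006
3.75 [ 0.5282 -0.1548  0.0851] yang -44.63437885252774 z [ 0.0012  0.0002 -1.    ] F [ 2.0564  1.4652 -0.9194] 0.005783967212922681
3.8 [ 0.5271 -0.1556  0.0852] yang -44.45195066316066 z [ 0.0003 -0.     -1.    ] F [ 0.481   0.2526 -0.8572] 0.005509127288420621
```

View pics/z3.png

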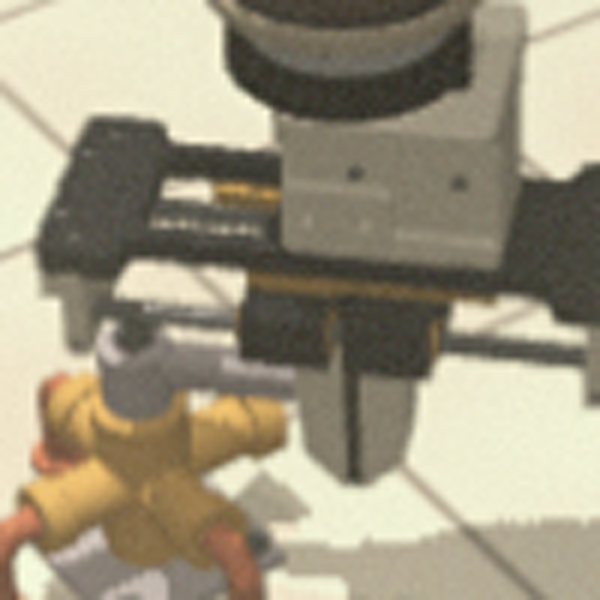

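The picture shows the finger in front of the lever, carrying it round, with about 2.5 N of contact. Continuing.

```bash
python3 -m creep '[[[-0.5,-0.3,0,0,0,4,-1],[-0.9,-0.6,0,0,0,8,-1],[-1.3,-1.0,0,0,0,12,-1],[-1.7,-1.5,0,0,0,16,-1],[-2.1,-1.9,0,0,0,20,-1]]]'; python3 -m creep '[[[-0.3,-0.5,0,0,0,4,-1],[-0.6,-0.9,0,0,0,8,-1],[-0.8,-1.4,0,0,0,12,-1],[-0.8,-1.4,0,0,0,12,-1]]]';  python3 - <<'E'
from h import *
o=st();p=o["position"][:2];h=np.array([.5715,-.2245]);r=p-h
s=arm.get_image("scene");st();cv2.imwrite("pics/z4.png",overlay("scene",s[:,:,::-1],240,110,100,100,6,[]))
E
```

```text
clock: 4.3
position: [0.5069, -0.1738, 0.085]
ee_rot: [-2.645, -1.695, -0.001]
force: [1.4, 0.5, -0.6]
width: 0.007
clock: 4.7
position: [0.4983, -0.1886, 0.0849]
ee_rot: [-2.456, -1.959, 0.0]
force: [-0.3, -0.1, 1.3]
width: 0.003
4.7 [ 0.4983 -0.1886  0.0849] yang -12.84483098960018 z [-0.0004  0.0002 -1.    ] F [-0.2545 -0.1209  1.2584] 0.003095990529611732
4.75 [ 0.4988 -0.1884  0.0849] yang -12.943510260442821 z [ 0.0001  0.     -1.    ] F [ 0.3924  0.0996 -0.0693] 0.002736741210360327
```

View pics/z4.png

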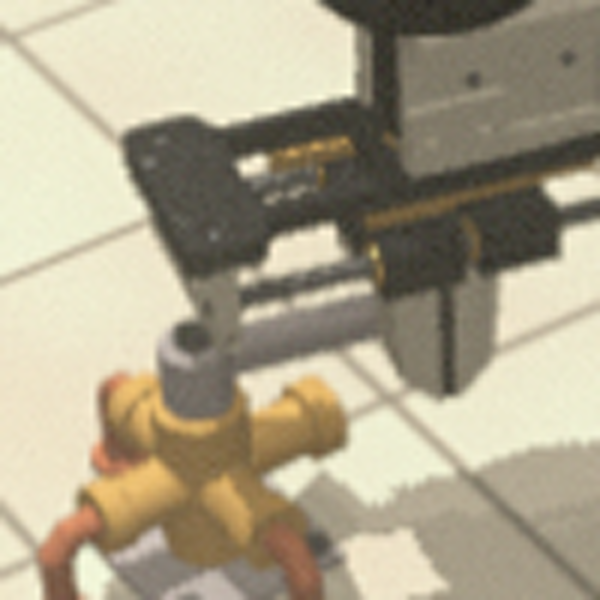

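The picture shows the lever nearly over the plug, with the finger still on its +y side. I'll push to about 174°, back off and measure.

```bash
python3 -m creep '[[[-0.2,-0.4,0,0,0,3,-1],[-0.4,-0.8,0,0,0,5,-1],[-0.5,-1.1,0,0,0,7,-1],[-0.5,-1.1,0,0,0,7,-1]]]'; python3 -m creep '[[[0,1.5,0,0,0,0,-1],[0,3,2,0,0,0,-1],[0,6,7,0,0,0,-1],[0,11,12,0,0,0,-1],[0,16,14,0,0,0,-1]]]'; python3 -m creep '[[[0,5,0,0,0,0,-1],[0,10,0,0,0,0,-1],[0,12,0,0,0,0,-1],[0,12,0,0,0,0,-1]]]'
python3 - <<'E'
from h import *
st()
t=arm.get_image("top")[:,:,::-1];s=arm.get_image("scene")[:,:,::-1]
cv2.imwrite("pics/t5.png",t);cv2.imwrite("pics/s5.png",s)
cv2.imwrite("pics/z5.png",np.hstack([overlay("top",t,385,220,100,100,4,[]),overlay("scene",s,240,120,100,100,4,[])]))
E
```

```text
clock: 5.15
position: [0.4942, -0.1992, 0.0849]
ee_rot: [2.332, 2.105, 0.0]
force: [0.4, -0.2, -0.1]
width: 0.005
clock: 5.65
position: [0.4942, -0.0646, 0.2114]
ee_rot: [2.332, 2.102, 0.003]
force: [1.8, 0.8, 0.5]
width: 0.008
clock: 6.05
position: [0.4931, 0.0597, 0.209]
ee_rot: [-2.322, -2.114, -0.001]
force: [0.4, -0.7, 0.5]
width: 0.007
6.05 [0.4931 0.0597 0.209 ] yang -5.379090393957154 z [-0.0005  0.0016 -1.    ] F [ 0.3697 -0.7333  0.4834] 0.007262058572580055
```

View pics/z5.png

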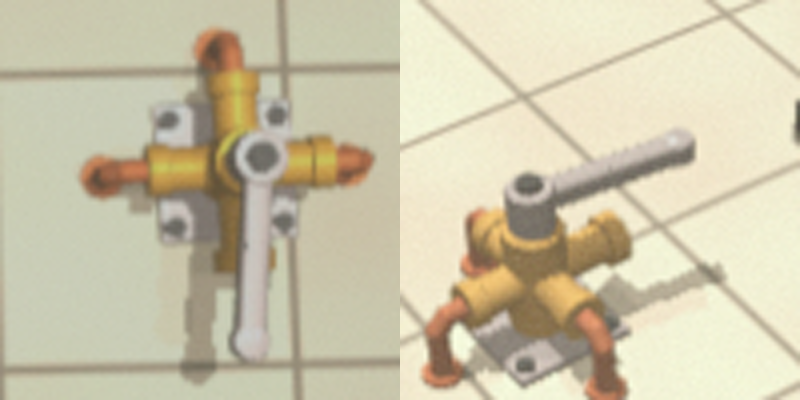

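The picture shows the lever now nearly parallel to the plug (top crop: hub (262,156), tip (250,342)). Fitting the body yaw and lever angle.

Run:
```python
from h import *
from scipy.optimize import least_squares
T=lambda x,y,z:atz("top",x/4+385-.5,y/4+220-.5,z)
w=lambda d:np.degrees(np.arctan2(d[1],d[0]))
hub=T(262,156,.1);tip=T(250,342,.094);print("lever top",w(tip-hub)%360,hub,tip)
S=lambda x,y,z:atz("scene",(x-400)/4+240-.5,y/4+120-.5,z)
hs=S(530,186,.1);ts=S(681,143,.091);print("scene",w(ts-hs)%360,hs,ts)
A,B,C,D=T(168,119,.006),T(276,115,.006),T(173,228,.006),T(284,221,.006)
print("bolts yaw",w(A-C),w(B-D),w(A-B)-90,w(C-D)-90,np.mean([A,B,C,D],0))
# plug/outlet brass tube silhouette centres at z=.038; plug head & outlet cap
print("tube", w(T(235,85,.038)-T(244,262,.038)))
print("inlet tubes", w(T(152,168,.038)-T(322,159,.038))-90)
```

```text
lever top 174.66886389165154 [ 0.5717 -0.2257  0.1   ] [ 0.4864 -0.2178  0.094 ]
scene 176.3236728422745 [ 0.5734 -0.2207  0.1   ] [ 0.4858 -0.2151  0.091 ]
bolts yaw 0.39925965019005605 1.795280989215761 0.8783272012296379 2.357208831344593 [ 0.572  -0.2261  0.006 ]
tube 0.5003080063270245
inlet tubes 1.7854201768819848
```

Run:
```python
from h import *
t=cv2.imread("pics/t5.png")
a=overlay("top",t,400,222,80,62,9,[]);cv2.imwrite("pics/z5b.png",a)
```

```text
(no output)
```

View pics/z5b.png

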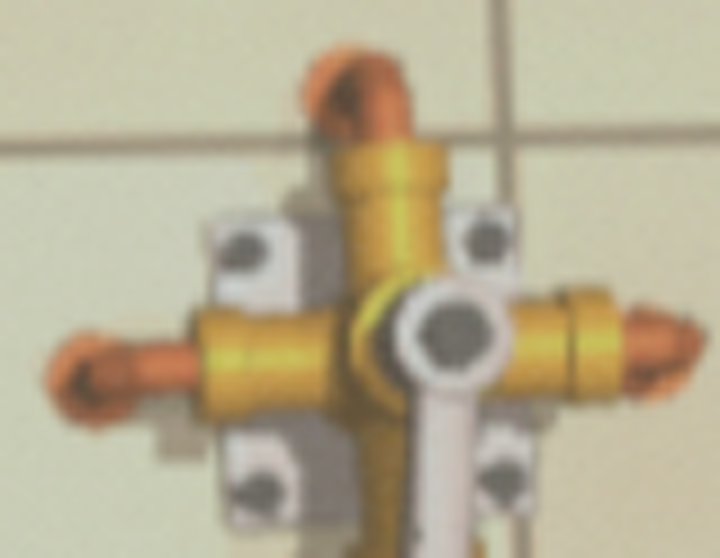

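```bash
python3 -m creep '[[[0,-5,0,0,0,3,-1],[0,-10,0,0,0,6.6,-1],[0,-15,0,0,0,6.6,-1],[0,-20,0,0,0,6.6,-1],[0,-22.5,-3,0,0,6.6,-1]]]'; python3 -m creep '[[[0,0,-4,0,0,0,-1],[0,0,-8,0,0,0,-1],[0,0,-9.4,0,0,0,-1],[0,0,-9.4,0,0,0,-1]]]'; python3 -c "
from h import *
st()"
```

```text
clock: 6.65
position: [0.4948, -0.1779, 0.1821]
ee_rot: [2.208, 2.224, 0.004]
force: [1.3, 0.2, -1.0]
width: 0.007
clock: 7.05
position: [0.4915, -0.1717, 0.083]
ee_rot: [-2.205, -2.233, 0.005]
force: [-0.5, 0.4, 0.2]
width: 0.006
7.05 [ 0.4915 -0.1717  0.083 ] yang 0.7098881224996847 z [-0.0048  0.0002 -1.    ] F [-0.4645  0.4486  0.1908] 0.005895086405671907
```

```bash
python3 -m creep '[[[0,-1,0,0,0,0.5,-1],[0,-2,0,0,0,0.5,-1],[0,-2.8,0,0,0,0.5,-1],[0,-3.3,0,0,0,0.5,-1],[0,-3.3,0,0,0,0.5,-1]]]'; python3 -c "
from h import *
st()"
```

```text
clock: 7.55
position: [0.4941, -0.205, 0.0857]
ee_rot: [2.195, 2.246, 0.001]
force: [-0.3, -0.6, -0.4]
width: 0.004
7.55 [ 0.4941 -0.205   0.0857] yang 1.3296777400984008 z [ 0.0012 -0.0006 -1.    ] F [-0.3282 -0.5947 -0.4192] 0.003939611729966099
```

```bash
python3 -m creep '[[[0,-0.1,0,0,0,0,-1],[0,-0.2,0,0,0,0,-1],[0,-0.3,0,0,0,0,-1],[0,-0.3,0,0,0,0,-1]]]'; python3 -c "
from h import *
st()";  python3 -m creep '[[[0,1.5,0,0,0,0,-1],[0,3,2,0,0,0,-1],[0,6,7,0,0,0,-1],[0,11,12,0,0,0,-1],[0,16,14,0,0,0,-1]]]'; python3 -m creep '[[[0,5,0,0,0,0,-1],[0,10,0,0,0,0,-1],[0,12,0,0,0,0,-1],[0,12,0,0,0,0,-1]]]'
python3 - <<'E'
from h import *
st()
t=arm.get_image("top")[:,:,::-1];s=arm.get_image("scene")[:,:,::-1]
cv2.imwrite("pics/t6.png",t);cv2.imwrite("pics/s6.png",s)
cv2.imwrite("pics/z6.png",np.hstack([overlay("top",t,385,220,100,100,4,[]),overlay("scene",s,240,120,100,100,4,[])]))
E
```

```text
clock: 7.95
position: [0.494, -0.2064, 0.0851]
ee_rot: [-2.193, -2.249, -0.0]
force: [-0.1, 1.3, 0.4]
width: 0.002
7.95 [ 0.494  -0.2064  0.0851] yang 1.440212793509078 z [-0.      0.0003 -1.    ] F [-0.0843  1.2821  0.4356] 0.0020225015233911793
clock: 8.45
position: [0.4942, -0.0726, 0.2118]
ee_rot: [2.195, 2.245, 0.002]
force: [1.1, 1.1, -0.6]
width: 0.008
clock: 8.85
position: [0.4932, 0.0517, 0.2093]
ee_rot: [-2.185, -2.256, -0.001]
force: [-0.1, 0.8, -0.2]
width: 0.003
8.85 [0.4932 0.0517 0.2093] yang 1.8263533843911595 z [-0.0003  0.0014 -1.    ] F [-0.058   0.7666 -0.1859] 0.002627485227545298
```

View pics/z6.png

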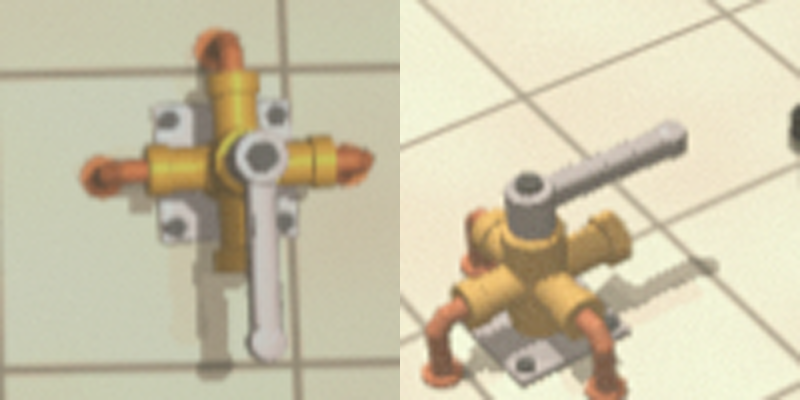

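Run:
```python
from h import *
T=lambda x,y,z:atz("top",x/4+385-.5,y/4+220-.5,z)
S=lambda x,y,z:atz("scene",(x-400)/4+240-.5,y/4+120-.5,z)
w=lambda d:np.degrees(np.arctan2(d[1],d[0]))%360
print(w(T(266,342,.094)-T(262,156,.1)),w(S(674,134,.091)-S(530,186,.1)))
t=cv2.imread("pics/t6.png");s=cv2.imread("pics/s6.png");o=[]
for yaw,lev in((.023,0),):
    o+=[np.hstack([overlay("top",t,385,220,100,100,4,cocklines(.572,-.226,yaw,lev)),overlay("scene",s,240,120,100,100,4,cocklines(.572,-.222,yaw,lev))])]
cv2.imwrite("pics/o6.png",o[0])
```

```text
179.6030870638519 181.82440273213834
```

View pics/o6.png

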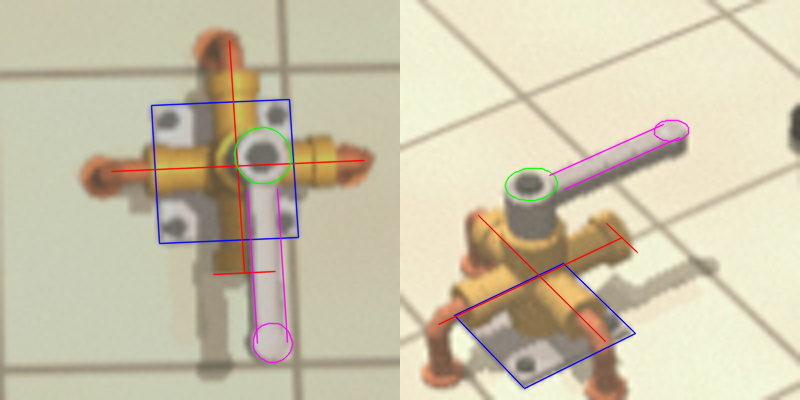

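The overlay shows the lever aligned over the plug to within about 2° in both views (181.8° scene, 179.6° top, body about 181°). Now the toggle: I'll go behind it with tool y along the box's y.

```bash
python3 -m creep '[[[-4.9,13.3,0,0,0,40,-1],[-4.9,13.3,0,0,0,40,-1],[-4.9,13.3,0,0,0,40,-1],[-4.9,13.3,0,0,0,40,-1],[-4.9,13.3,0,0,0,40,-1]]]'; python3 -m creep '[[[0,0,0,0,0,35.4,-1],[0,0,0,0,0,35.4,-1],[0,0,0,0,0,35.4,-1],[0,0,0,0,0,35.4,-1],[0,0,0,0,0,35.4,-1]]]'
python3 - <<'E'
from h import *
o=st();print(o["joints"])
E
```

```text
clock: 9.45
position: [0.4446, 0.1796, 0.2094]
ee_rot: [1.283, 2.868, -0.001]
force: [-0.0, 0.2, 0.7]
width: 0.005
clock: 9.95
position: [0.4452, 0.178, 0.2094]
ee_rot: [0.36, 3.121, -0.001]
force: [-0.0, -0.3, -0.5]
width: 0.006
9.95 [0.4452 0.178  0.2094] yang 76.82522193757988 z [-0.     -0.0005 -1.    ] F [-0.0491 -0.3258 -0.5241] 0.006333134159639609
[-0.5158  0.2354  0.0285  1.9646 -0.0077  0.942   0.8573]
```

```bash
python3 -m creep '[[[0,0.6,-4,0,0,0,-1],[0,0.6,-8,0,0,0,-1],[0,0.6,-11,0,0,0,-1],[0,0.6,-12.4,0,0,0,-1],[0,0.6,-12.4,0,0,0,-1]]]'
python3 - <<'E'
from h import *
st()
s=arm.get_image("scene")[:,:,::-1];cv2.imwrite("pics/z7.png",overlay("scene",s,370,210,100,100,6,[]))
E
```

```text
clock: 10.45
position: [0.4438, 0.184, 0.0836]
ee_rot: [-0.368, -3.117, 0.004]
force: [0.4, -0.4, 0.6]
width: 0.009
10.45 [0.4438 0.184  0.0836] yang 76.53926528937697 z [-0.0034 -0.0025 -1.    ] F [ 0.405  -0.4312  0.5923] 0.008896383014876453
```

View pics/z7.png

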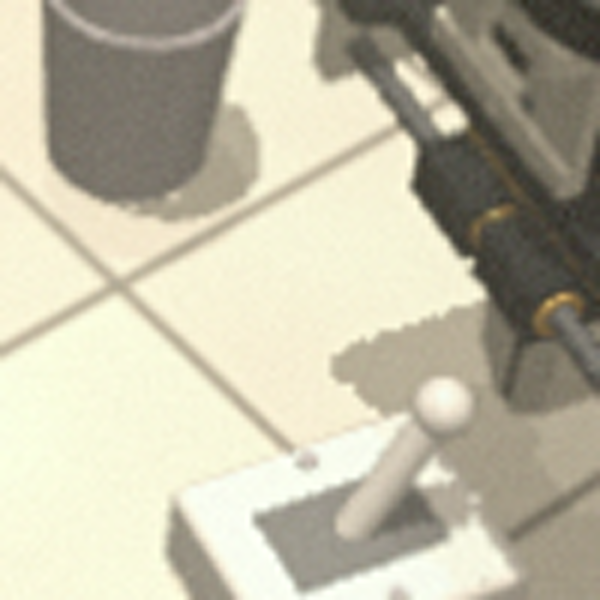

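The picture shows the closed fingers behind the ball (ball at crop (445,405)), with a gap. Pushing along the box's +x.

```bash
python3 -m creep '[[[1,-0.2,0,0,0,0,-1],[2,-0.5,0.1,0,0,0,-1],[3,-0.7,0.1,0,0,0,-1],[4,-0.9,0.1,0,0,0,-1],[5,-1.1,0.1,0,0,0,-1]]]';python3 -m creep '[[[0.3,-0.1,0,0,0,0,-1],[0.6,-0.1,0,0,0,0,-1],[0.6,-0.1,0,0,0,0,-1]]]'
python3 - <<'E'
from h import *
st()
s=arm.get_image("scene")[:,:,::-1];cv2.imwrite("pics/z8.png",overlay("scene",s,370,210,100,100,6,[]));st()
E
```

```text
clock: 11.0
position: [0.4961, 0.1743, 0.0868]
ee_rot: [0.362, 3.12, 0.0]
force: [-2.5, 1.8, -1.1]
width: 0.004
clock: 11.3
position: [0.501, 0.1734, 0.0863]
ee_rot: [-0.361, -3.121, 0.001]
force: [-0.7, 0.3, -0.3]
width: 0.003
11.3 [0.501  0.1734 0.0863] yang 76.79973358255631 z [-0.0003 -0.0003 -1.    ] F [-0.6608  0.2688 -0.293 ] 0.0026647188688534193
11.35 [0.5009 0.1734 0.0864] yang 76.8087304852832 z [ 0.     -0.0002 -1.    ] F [-0.8331 -0.8792 -0.8463] 0.00494841505810084
```

View pics/z8.png

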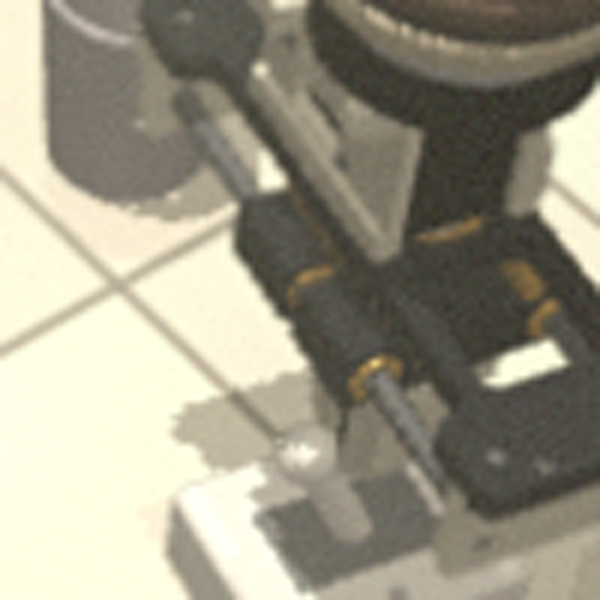

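Toggle is well over; pressing on in small steps until the force shows the stop.

```bash
python3 -m creep '[[[0.1,0,0,0,0,0,-1],[0.2,-0.05,0,0,0,0,-1],[0.3,-0.05,0,0,0,0,-1],[0.3,-0.05,0,0,0,0,-1]]]';python3 -m creep '[[[0.1,0,0,0,0,0,-1],[0.2,-0.05,0,0,0,0,-1],[0.3,-0.1,0,0,0,0,-1]]]'
```

```text
clock: 11.75
position: [0.5038, 0.173, 0.0865]
ee_rot: [-0.361, -3.121, 0.0]
force: [-2.5, 1.2, -0.5]
width: 0.001
clock: 12.05
position: [0.5045, 0.1727, 0.086]
ee_rot: [-0.358, -3.117, 0.001]
force: [-11.3, 4.2, 3.9]
width: 0.004
```

The force rose to 12 N at the expected place (the stop). Retreating backwards, then up and aside.

```bash
python3 -m creep '[[[-1.5,0.3,0,0,0,0,-1],[-4,0.9,1,0,0,0,-1],[-7,1.5,5,0,0,0,-1],[-9,2,10,0,0,0,-1],[-9,6,13,0,0,0,-1]]]';python3 -m creep '[[[0,5,0,0,0,0,-1],[0,10,0,0,0,0,-1],[0,15,0,0,0,0,-1],[0,17,0,0,0,0,-1],[0,17,0,0,0,0,-1]]]'
python3 - <<'E'
from h import *
st()
t=arm.get_image("top")[:,:,::-1];s=arm.get_image("scene")[:,:,::-1]
cv2.imwrite("pics/t9.png",t);cv2.imwrite("pics/s9.png",s)
cv2.imwrite("pics/z9.png",np.vstack([np.hstack([overlay("top",t,385,220,100,75,4,[]),overlay("top",t,200,265,100,75,4,[])]),np.hstack([overlay("scene",s,240,120,100,75,4,[]),overlay("scene",s,380,260,100,75,4,[])])]))
E
```

```text
clock: 12.55
position: [0.4163, 0.2266, 0.2173]
ee_rot: [0.368, 3.118, -0.001]
force: [1.8, 1.0, -0.5]
width: 0.002
clock: 13.05
position: [0.4164, 0.404, 0.2146]
ee_rot: [0.354, 3.121, 0.004]
force: [-0.2, 0.6, -0.7]
width: 0.005
13.05 [0.4164 0.404  0.2146] yang 77.07322730083054 z [ 0.0007  0.0025 -1.    ] F [-0.1827  0.6197 -0.7263] 0.005113504756506315
```

View pics/z9.png

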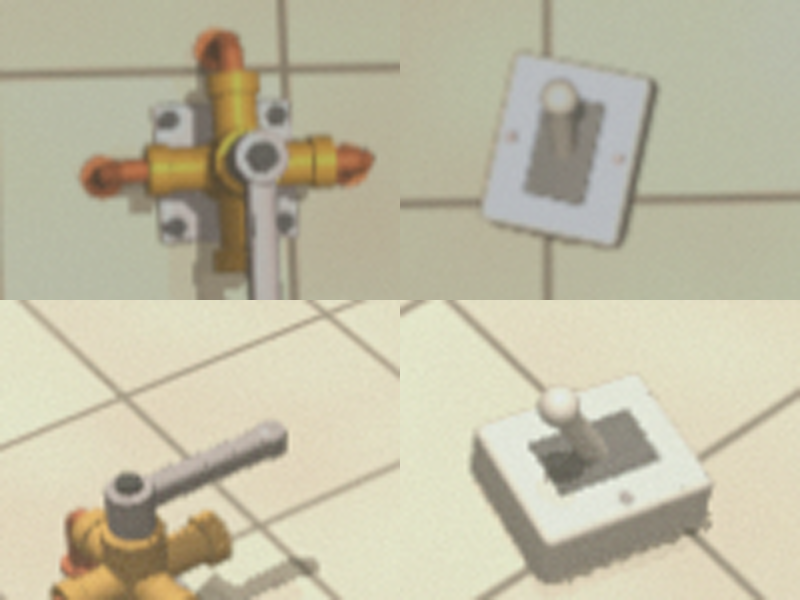

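View pics/t9.png

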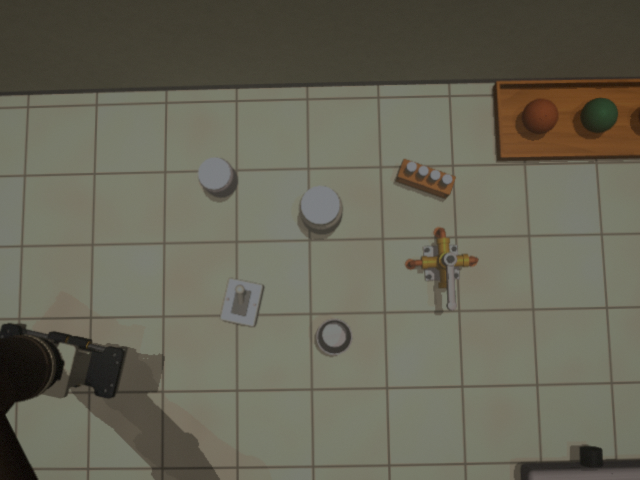

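Run:
```python
from h import *
b0=atz("top",235-.5,314-.5,.078);b1=atz("top",159/4+200-.5,97/4+265-.5,.078)
s0=atz("scene",444.25-.5,277,.078);s1=atz("scene",159/4+380-.5,106/4+260-.5,.078)
e=np.array([.974,-.225,0])
print((b1-b0)@e,(s1-s0)@e,"expected about .048 minus start", b1,s1)
```

```text
0.04703204313099528 0.048302103414958414 expected about .048 minus start [0.5248 0.1683 0.078 ] [0.5243 0.1694 0.078 ]
```

```bash
python3 -c "
from h import *
st(); print(arm.sign_off())"
```

```text
13.15 [0.4175 0.3997 0.2145] yang 76.82679319457051 z [ 0.0007 -0.0002 -1.    ] F [ 0.419  -0.9982  0.1887] 0.0037196162831342828
the job is handed in; nothing more can be done
None
```

The gas lever now sits over the blank plug, the exhaust toggle is fully over to off, and the job was handed in at 13.15 s. I pushed both with closed fingers, the lever first and then the toggle.

- **Lever:** I pushed it round in two stages with a look in between, without swinging it past the plug. The two cameras disagree slightly on its final direction: 179.6° from the top view and 181.8° from the scene view. The cock body measures about 181.3°, give or take 1°. So the lever lines up to within about 2° (0.03 rad).
- **Toggle:** The push force rose to about 12 N at the stop. The ball travelled 47 mm by the top view and 48 mm by the scene view, matching the full 48 mm throw.
- **Everything else:** In the last top picture the jar, cup, vial rack and tin look to be where they started, judged by eye. The arm is well clear and touching nothing, and the highest contact force I saw was about 13 N.

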